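# Load a resin disc and index it under the durometer

### The arm

A 7-joint arm with a two-finger parallel gripper is mounted at the origin on the work surface. World frame = base frame: x ahead of the robot, y to its left, z up, the work surface at z = 0. Lengths are in m, angles in rad, forces in N, time in s.
With the tool pointing down it reaches from about 0.425 to 0.925 m from the base axis. Payload 6.8 kg.
Tool frame: the origin (TCP) lies at the very end of the fingers, on their centre line; the grasp point (between the pads) lies 19 mm behind it; z points along the fingers, y is the line along which they close (so a half turn about z gives the same grasp; the last joint's range is limited). The gripper opens to 85 mm and grips with 20 to 120 N. Pads are 22 mm wide; open, the fingers measure 114 mm over their backs; the gripper's body (76 mm by 85 mm) begins 54 mm behind the grasp point. The pads swing forward as they close: fully open they stand 13 mm farther back than shut.
Start: joints at [-0.108, 0.477, 0.022, 1.555, -0.011, 1.109, -0.083], TCP at [0.675, 0, 0.231] pointing down, gripper open.
Joint ranges: [-2.96, 2.96], [-0.34, 2.1], [-1.41, 1.46], [0.24, 2.44], [-1.37, 4.51], [0.17, 1.92], [-2.96, 2.96]. Speed limits (rad/s): [2.39, 2.39, 3.14, 3.14, 3.14, 3.14, 3.14].

### API

Orientations are given as a rotation vector (axis times angle).
In Python, from bench import r gives the robot as it stands. The module is installed in compiled form; this text tells all that it offers.
- The arm moves only by the tool servo_tool, never from a script. Its argument "commands" is a list of rows, each a list of 7 numbers: the turn, a rotation vector about the world's x, y, z in degrees, then the shift along the world's x, y, z in mm, then the closure, from 0 (fully open) to 1 (shut). A call has 1 to 5 rows; each row is the pose to reach, as a shift and turn from the pose commanded when the call began; what a row does not reach only later rows make up. A row lasts 1/12 s, in which the tool goes at most 41.7 mm and 7.16 degrees, less where a joint would pass 70% of its speed; a pose out of reach is approached as far as the arm can. A call with a gripper value outside its range is refused whole. The fingers move at their own pace and stop on an object; "force" is the grip in N (left out, the last holds). Time passes only in rows, so rows that repeat a pose let the fingers close. It gives the time, the measured TCP pose, the force, the opening and the grip force at its end, in the units of the state.
- r.get_obs(): the state, without advancing time (a new reading comes with each control period).
- r.grab_frame(name): name is "scene" or "side" or "wrist"; returns (picture, depth): 400x640x3 uint8, blue, green, red; 400x640 float32, m along the optical axis (not along the pixel's ray), 0 where there is no reading.
- r.camera_info(name): a dict with "vertical_fov" (degrees; the focal length in pixels is half the picture's height over the tangent of half this angle, whatever the lens; pixels are square), "cx", "cy" (the principal point, pixels), "D" ([k1, k2, p1, p2, k3] as OpenCV has them; the pictures are not rectified), "cam_to_world" (4x4, takes a point from camera to world coordinates); the wrist camera has in their place "T_tool_cam" (4x4, takes a point from camera to tool coordinates, whose origin is the TCP and whose axes are the flange's). Camera axes: x right, y up, looking along -z (the intrinsics and any distortion apply to the point x, -y, -z); pixel columns grow to the right and rows downward; lengths in m; the calibration is good to about 2 mm. A picture is of the moment at which its call begins: read the wrist's pose just before it. camera_info takes no time and is no camera call.
- r.hand_in(): hands the job in; it is judged then, once.
The state is a dict: "clock": time; "joints": joint angles; "qvel": joint speeds; "tau": joint torques, N m; "tcp_pos": TCP position; "orientation": TCP orientation; "contact_force": force on the tool from outside, world axes, zero at the start; "moment": the same for the moment, N m; "grip_width": finger opening in m; "gripper_force": force on a finger pad.
Only numpy, scipy, OpenCV 4.12 (cv2) and the standard library are available. Lean on these libraries where they do the work, as an engineer would, in place of code of your own. Each camera call takes 0.05 s, during which the arm holds its last target. There are 200 camera calls.

### The job

On the hardness tester, put the broken piece that lies in one of the turntable's seats into the steel waste bin, then take the thick disc from the rack and lay it gently, flat, in that emptied seat. Then lift the spring plunger at the turntable's rim, swing the table round until that seat stands under the durometer's foot, and let the plunger drop fully home in its hole. Leave the two thin discs, the jar and the durometer itself alone.

Things in the scene. Friction and masses are not known exactly. Their poses are not given: they have to be found in the camera images.
- stand: The hardness tester's fixed stand. Origin on the bench under the turntable's axis; z up, y from the axis to the steel column (28 mm thick, 220 mm out, 337 mm tall); its base reaches 275 mm along y, 75 mm either side. Round the turntable lies a steel index ring, radius 154, top 34 mm up, with index holes 11.5 mm wide on a radius of 134 mm at -45, 45, 135 and 225 degrees from the stand's x.
- durometer: The gauge on the column, fragile, fixed. Its frame is the stand's frame. Gauge case, load weight and arm (up to 64 mm wide along the stand's x) hang over the point 82 mm from the turntable's axis along the stand's y, from 88 mm (round presser foot, 18 mm thick) to 298 mm above the bench.
- turntable (a joint): Angle of the aluminium turntable (radius 121, top 46 mm above the bench, four like seats 90 degrees apart on a radius of 82 mm), rad: 0 at the start, growing clockwise seen from above. It turns without end, with light friction, while the plunger is up. There is a hole at every quarter turn; at 1.571 the loaded seat is under the durometer.
- plunger (a joint): Height of the index plunger above home, m: 0 fully home in a hole, 0.010 with the pin on top of the ring, 0.014 at its stop. It must be up more than 0.010 for the table to turn. A spring presses it down, 5 N at home, 9 N at the stop. The pin is 9 mm thick, round-ended, with 1.2 mm of play either side in a hole; let go over a hole it drops home.
- knob_top (a point): Centre of the top of the plunger's black knob, on a lug at the turntable's rim, 134 mm from the axis; at the start it is at -45 degrees from the stand's x, away from the column. The knob is upright and round, 27 mm across at the top, 25 mm below, 28 mm tall, its top 95 mm above the bench at home. It spins freely on the plunger, so the gripper need not turn with the table.
- seat (a point): Centre of the floor of the seat to clear and load (the one with the broken piece), on the turntable's top face, 46 mm above the bench; it moves with the turntable. A seat is bounded by a black ring, 62 mm inside, 70 mm outside, 4 mm tall; the floor within is flat. The z axis is up.
- under_foot (a point): Fixed point on the level of the turntable's top face, right under the durometer's foot: where the seat must come to stand. 42 mm of room up to the foot.
- rack: Grey rack for discs on edge, 170 x 76 mm, fixed. Origin under its centre, x along it. Three slots at x = -55, 0, 55 mm, 21 mm wide, floor 6 mm and walls 28 mm up; side rails at y = +-32.5 mm reach 36 mm up. A disc on edge in a slot has its axis along the rack's x and its top 62 mm above the bench: only its upper part can be gripped, across its faces.
- disc: The thick disc of amber resin, 56 mm across and 18 mm thick, 40 to 75 g. Origin at its centre, x along its axis. It starts on edge in any one of the three slots; laid flat, its origin is 9 mm above what it lies on.
- thin_disc1: A thin disc of the same resin, 56 mm across and 10 mm thick, on edge in another slot. Origin at its centre, x along its axis. Stays where it is.
- thin_disc2: The other thin disc, alike. Stays where it is.
- broken_piece: Chunk of amber resin lying in the seat, about 34 mm (its x) by 25 mm (its y) and 25 mm tall, 22 g. Origin under its centre.
- waste_bin: Open square steel bin, 140 x 140 mm and 85 mm tall, walls 4 mm, fixed. Origin under its centre.
- jar: Glass jar with a metal lid, 66 mm across and 85 mm tall, standing beyond. Origin under its centre. Stays where it is.

How it is judged:
On the way, in this order (a step that is already met when the one before it is completed fails the run):
1. the broken piece lies in the waste bin, released (x of broken_piece in the frame of waste_bin between -0.066 and 0.066 m and y of broken_piece in the frame of waste_bin between -0.066 and 0.066 m and height (world z) of broken_piece below 0.04 m and contact force between the fingers and broken_piece below 0.1 N), for 0.2 s.
2. the thick disc lies flat in the emptied seat, released, before the table is turned (horizontal distance between disc and seat below 0.006 m and z of disc in the frame of seat below 0.0105 m and angle between the x axis of disc and the z axis of seat, either way round below 0.06 rad and contact force between the fingers and disc below 0.1 N and value of joint turntable between -0.1 and 0.1 rad), for 0.2 s.
At the end, for the whole second after the job is handed in: The seat is within 4 mm of the point under the foot and at rest, the plunger is home (within 2 mm), the thick disc lies flat in that seat (within 6 mm of its centre, released, still), the broken piece is in the waste bin (horizontal distance between seat and under_foot below 0.004 m and value of joint plunger below 0.002 m and velocity of joint turntable between -0.05 and 0.05 rad/s and horizontal distance between disc and seat below 0.006 m and z of disc in the frame of seat below 0.0105 m and angle between the x axis of disc and the z axis of seat, either way round below 0.06 rad and linear speed of disc below 0.03 m/s and x of broken_piece in the frame of waste_bin between -0.066 and 0.066 m and y of broken_piece in the frame of waste_bin between -0.066 and 0.066 m and height (world z) of broken_piece below 0.04 m); the robot touches nothing.
It fails at once if a thin disc or the jar was shifted more than 20 mm (distance of any of thin_disc1, thin_disc2, jar from where it was at the start of the episode above 0.02 m).
It fails at once if the robot struck the durometer (over 5 N) (contact force between any of the arm, the fingers and durometer above 5 N).
It fails at once if the disc was dropped into the seat (loose, faster than 0.4 m/s, within 40 mm of it) (distance between disc and seat below 0.04 m and linear speed of disc above 0.4 m/s and contact force between the fingers and disc below 0.2 N).
It also fails if it takes over 72 s, if anything falls off the work surface, if the arm or the gripper's body presses on something with over 40 N, if the wrist force passes 120 N, or if a joint passes its speed limit or range.

## Working session

There is one attempt and no reset: what is moved stays moved. The work goes in short steps, Python scripts to look and compute and a tool call to move; the robot and the scene stay as the last step left them, time stands still between calls to the robot, and variables do not carry over. Pictures are saved under pics/ and viewed, at most 10 in all, crops included, and the job is handed in when it is done.

Besides the shell and the picture viewer there is one more tool, called by a JSON object that holds its "name" and its "arguments", one argument or row to a line. servo_tool: Moves the arm, as the interface text tells. Its arguments: {"type":"object","properties":{"commands":{"type":"array"},"force":{"type":"number"}},"required":["commands"]}

```bash
mkdir -p pics; ls
cat > h.py <<'E'
import numpy as np, cv2
from bench import r
from scipy.spatial.transform import Rotation as R
def grab(name):
    o=r.get_obs(); im,d=r.grab_frame(name); ci=r.camera_info(name)
    if name=="wrist":
        T=np.eye(4);T[:3,:3]=R.from_rotvec(o["orientation"]).as_matrix();T[:3,3]=o["tcp_pos"]
        M=T@np.array(ci["T_tool_cam"])
    else: M=np.array(ci["cam_to_world"])
    f=200/np.tan(np.radians(ci["vertical_fov"])/2)
    K=np.array([[f,0,ci["cx"]],[0,f,ci["cy"]],[0,0,1]])
    return im,d,M,K,np.array(ci["D"],float)
def dirs(px,K,D):
    u=cv2.undistortPoints(np.array(px,float).reshape(-1,1,2),K,D).reshape(-1,2)
    return np.c_[u[:,0],-u[:,1],-np.ones(len(u))]
def plane(px,z,M,K,D):
    d=dirs(px,K,D)@M[:3,:3].T; o=M[:3,3]
    return o+d*((z-o[2])/d[:,2])[:,None]
def cloud(d,M,K,D):
    v,u=np.mgrid[0:400,0:640]
    P=dirs(np.c_[u.ravel(),v.ravel()],K,D)*d.reshape(-1,1)
    P=P@M[:3,:3].T+M[:3,3]; P[d.ravel()==0]=np.nan
    return P.reshape(400,640,3)
E
python3 - <<'E'
from h import *
for n in ("scene","side","wrist"):
    im,d,M,K,D=grab(n); cv2.imwrite(f"pics/{n}0.png",im); np.savez(f"pics/{n}0.npz",im=im,d=d,M=M,K=K,D=D)
    print(n,M.round(3).tolist(),K[0,0],K[:2,2],D,(d>0).mean())
print(r.get_obs())
E
```

```text
pics
scene [[0.489, -0.628, 0.605, 1.176], [0.872, 0.338, -0.355, -0.402], [0.018, 0.701, 0.713, 0.847], [0.0, 0.0, 0.0, 1.0]] 427.4301582808972 [313.02034378 204.15578107] [-0.05743662  0.          0.          0.          0.        ] 0.99600390625
side [[-0.743, 0.382, -0.549, -0.155], [-0.669, -0.415, 0.616, 0.744], [0.007, 0.826, 0.564, 0.776], [0.0, 0.0, 0.0, 1.0]] 504.2147242586753 [320.03590875 199.91439943] [-0.06904255  0.          0.          0.          0.        ] 0.99613671875
wrist [[1.0, -0.001, 0.001, 0.674], [0.001, 0.958, 0.286, 0.072], [-0.002, -0.286, 0.958, 0.373], [0.0, 0.0, 0.0, 1.0]] 318.9125052289598 [317.10961358 198.71638755] [-0.06606927  0.          0.          0.          0.        ] 0.99584375
{'clock': 0.15, 'joints': array([-0.10811661,  0.47762816,  0.02234178,  1.5561801 , -0.0115009 ,
        1.10929242, -0.08309535]), 'qvel': array([ 0.00093067, -0.00244718,  0.00112134, -0.00353113, -0.0001534 ,
       -0.00060919,  0.00099918]), 'tau': array([ 1.63210563e-03, -5.96925938e+01,  1.60944823e+00, -2.81491756e+01,
        1.26711745e-02,  6.55358701e-03,  6.28667431e-05]), 'tcp_pos': array([6.74564587e-01, 1.04736364e-05, 2.30555620e-01]), 'orientation': array([-2.22075117e+00, -2.22084763e+00,  1.63242785e-03]), 'contact_force': array([-0.64759617,  1.31588699,  0.22333192]), 'moment': array([ 0.01928131, -0.07602487,  0.02022846]), 'gripper_force': 0.0, 'grip_width': 0.08566919210274918}
```

View pics/scene0.png

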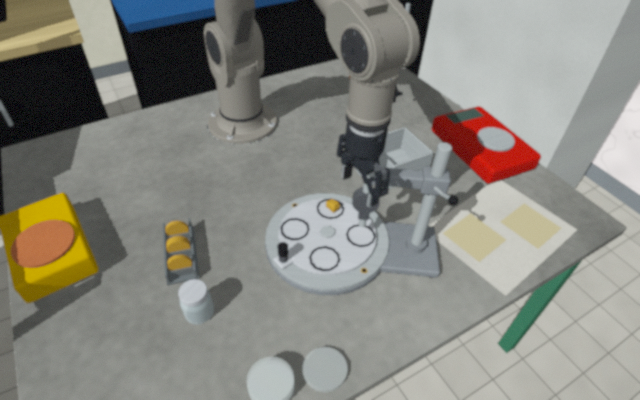

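View pics/side0.png

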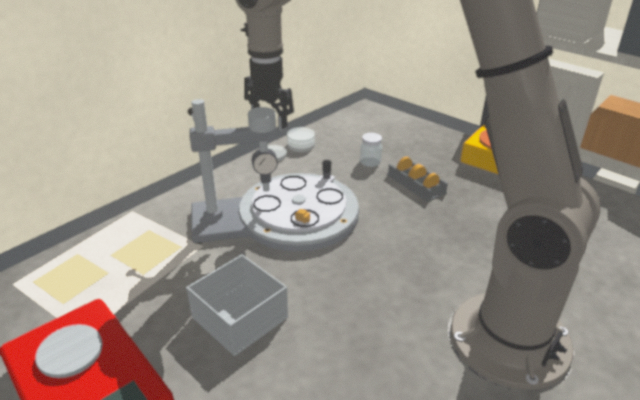

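View pics/wrist0.png

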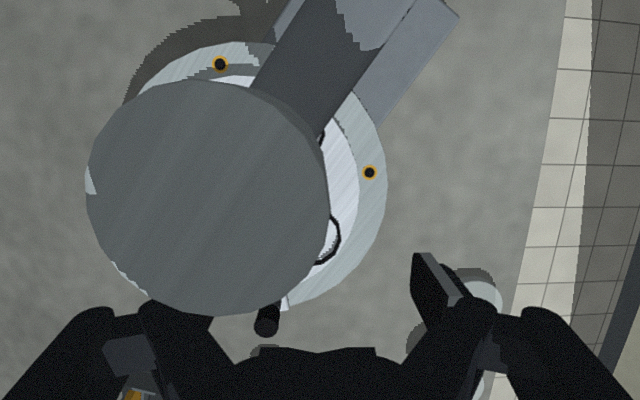

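Scene: turntable centre ~(328,232), broken piece (333,206), knob (283,252), rack ~(178,250) with discs at (176,228),(178,244),(179,262), jar (196,300), bin (405,150). In side: bin (238,300), piece (303,215), rack discs (405,162),(418,171),(431,180). The wrist view is blocked by the load weight close beside the gripper.

Run:
```python
from h import *
for n in ("scene","side"):
    z=np.load(f"pics/{n}0.npz"); im,d,M,K,D=[z[k] for k in("im","d","M","K","D")]
    C=cloud(d,M,K,D); hsv=cv2.cvtColor(im,cv2.COLOR_BGR2HSV)
    print("==",n,"bench z",np.nanmedian(C[...,2][(abs(C[...,2])<.02)]))
    H,S,V=[hsv[...,i].astype(int) for i in range(3)]
    inb=(C[...,0]>.35)&(C[...,0]<1.1)&(C[...,1]>-.5)&(C[...,1]<.5)
    am=(H>8)&(H<28)&(S>110)&inb&(C[...,2]>.01)
    nl,lab,st,ce=cv2.connectedComponentsWithStats(am.astype(np.uint8))
    for i in range(1,nl):
        if st[i,4]>8:
            P=C[lab==i]; print("amber",st[i,4],ce[i].round(1),np.median(P,0).round(3),P.min(0).round(3),P.max(0).round(3))
    # dark: rings and knob
    dk=(V<80)&inb&(C[...,2]>.035)&(C[...,2]<.11)
    nl,lab,st,ce=cv2.connectedComponentsWithStats(dk.astype(np.uint8))
    for i in range(1,nl):
        if st[i,4]>25:
            P=C[lab==i]; v,u=np.nonzero(lab==i)
            print("dark",st[i,4],ce[i].round(1),P.mean(0).round(3),P.min(0).round(3),P.max(0).round(3))
    # turntable top fit
    for zz,tol,nm in((.046,.003,"top"),(.034,.003,"ring")):
        m=inb&(abs(C[...,2]-zz)<tol)&(S<60); 
        nl,lab,st,ce=cv2.connectedComponentsWithStats(m.astype(np.uint8)); 
        for i in np.argsort(-st[1:,4])[:1]+1:
            P=C[lab==i]; print(nm,st[i,4],P.min(0).round(3),P.max(0).round(3))
    # bin rim
    m=inb&(C[...,2]>.078)&(C[...,2]<.09)
    nl,lab,st,ce=cv2.connectedComponentsWithStats(m.astype(np.uint8))
    for i in range(1,nl):
        if st[i,4]>25:
            P=C[lab==i]; print("z85",st[i,4],ce[i].round(0),P.min(0).round(3),P.max(0).round(3),cv2.minAreaRect(P[:,:2].astype(np.float32)))
    m=inb&(C[...,2]>.022)&(C[...,2]<.04)
    nl,lab,st,ce=cv2.connectedComponentsWithStats(m.astype(np.uint8))
    for i in range(1,nl):
        if st[i,4]>60:
            P=C[lab==i]; print("z30",st[i,4],ce[i].round(0),P.min(0).round(3),P.max(0).round(3),cv2.minAreaRect(P[:,:2].astype(np.float32)))
    m=inb&(C[...,2]>.09)
    nl,lab,st,ce=cv2.connectedComponentsWithStats(m.astype(np.uint8))
    for i in range(1,nl):
        if st[i,4]>40:
            P=C[lab==i]; print("hi",st[i,4],ce[i].round(0),P.min(0).round(3),P.max(0).round(3))
    cr=im[110:330,110:470] if n=="scene" else im[60:360,180:480]
    cv2.imwrite(f"pics/{n}c.png",cv2.resize(cr,None,fx=2,fy=2,interpolation=cv2.INTER_CUBIC))
```

```text
== scene bench z 0.00013767728804298107
amber 112 [332.8 204.6] [0.538 0.03  0.066] [0.503 0.021 0.049] [0.552 0.047 0.074]
amber 247 [175.8 227.7] [ 0.403 -0.345  0.044] [ 0.375 -0.371  0.023] [ 0.413 -0.317  0.064]
amber 311 [176.7 243.5] [ 0.459 -0.358  0.049] [ 0.406 -0.384  0.018] [ 0.469 -0.33   0.065]
amber 297 [178.2 261.8] [ 0.51  -0.371  0.044] [ 0.461 -0.397  0.014] [ 0.518 -0.343  0.065]
dark 126 [282.9 250.7] [ 0.625 -0.155  0.086] [ 0.609 -0.165  0.06 ] [ 0.634 -0.145  0.097]
top 4659 [ 0.478 -0.171  0.043] [0.718 0.097 0.049]
ring 2665 [ 0.445 -0.174  0.031] [0.75  0.13  0.037]
z85 234 [410. 149.] [0.367 0.244 0.078] [0.512 0.39  0.089] ((0.4380587935447693, 0.31782248616218567), (0.14377228915691376, 0.14340141415596008), 87.89385223388672)
z85 40 [418. 234.] [0.719 0.142 0.078] [0.741 0.161 0.09 ] ((0.731999397277832, 0.14941871166229248), (0.025563640519976616, 0.010769136250019073), 37.546875)
z85 35 [283. 252.] [ 0.619 -0.165  0.078] [ 0.633 -0.145  0.09 ] ((0.6276187896728516, -0.156480610370636), (0.02279067225754261, 0.008079415187239647), 61.9636116027832)
z85
[... 2890 characters left out ...]
22), (0.1376035511493683, 0.03011200577020645), 50.24447250366211)
z30 4042 [268. 220.] [ 0.443 -0.173  0.022] [0.816 0.246 0.04 ] ((0.6244093179702759, 0.04382216930389404), (0.43433332443237305, 0.2672097682952881), 47.681087493896484)
z30 445 [235. 286.] [0.405 0.251 0.022] [0.509 0.364 0.04 ] ((0.48344361782073975, 0.28413259983062744), (0.14755725860595703, 0.07579933106899261), 46.08738327026367)
z30 596 [242. 326.] [0.364 0.256 0.022] [0.511 0.394 0.04 ] ((0.40545135736465454, 0.35761526226997375), (0.19556011259555817, 0.09783200174570084), 42.51837158203125)
hi 8083 [251.  96.] [ 0.599 -0.044  0.09 ] [0.817 0.195 0.546]
hi 44 [327. 162.] [ 0.607 -0.165  0.09 ] [ 0.633 -0.137  0.096]
```

View pics/scenec.png

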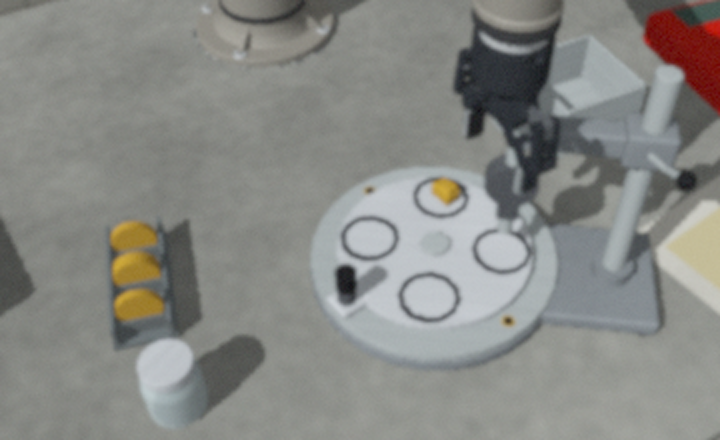

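Crop shows four seat rings: the piece at crop (445,190) is in the seat 90° counter-clockwise of the foot; knob at (347,283). Rise first, then move clear for a close wrist view.

{"name": "servo_tool", "arguments": {
  "commands": [
    [0,0,0,0,0,40,0],
    [0,0,0,0,0,70,0],
    [0,0,0,-40,-5,80,0],
    [0,0,0,-80,-10,80,0],
    [0,0,0,-120,-20,80,0]
  ]
}}

```text
clock: 0.57
tcp_pos: [0.5541, -0.019, 0.3117]
orientation: [2.219, 2.223, 0.002]
contact_force: [0.5, -0.1, -0.3]
grip_width: 0.0854
gripper_force: 0.0
```

{"name": "servo_tool", "arguments": {
  "commands": [
    [0,0,0,-40,0,-20,0.3],
    [0,0,0,-40,0,-20,0.5],
    [0,0,0,-40,0,-20,0.5]
  ]
}}

```text
clock: 0.82
tcp_pos: [0.5113, -0.0204, 0.2897]
orientation: [-2.22, -2.219, 0.005]
contact_force: [0.2, 0.8, 0.8]
grip_width: 0.0516
gripper_force: 0.0
```

```bash
cat > an.py <<'E'
from h import *
import sys
n=sys.argv[1]; im,d,M,K,D=grab("wrist"); cv2.imwrite(f"pics/{n}.png",im); np.savez(f"pics/{n}.npz",im=im,d=d,M=M,K=K,D=D)
o=r.get_obs(); print(o["clock"],o["tcp_pos"].round(4),o["grip_width"],"tool y",R.from_rotvec(o["orientation"]).as_matrix()[:,1].round(3))
E
python3 an.py w1
```

```text
0.8667 [ 0.5143 -0.02    0.2912] 0.044353781076250466 tool y [ 1. -0. -0.]
```

View pics/w1.png

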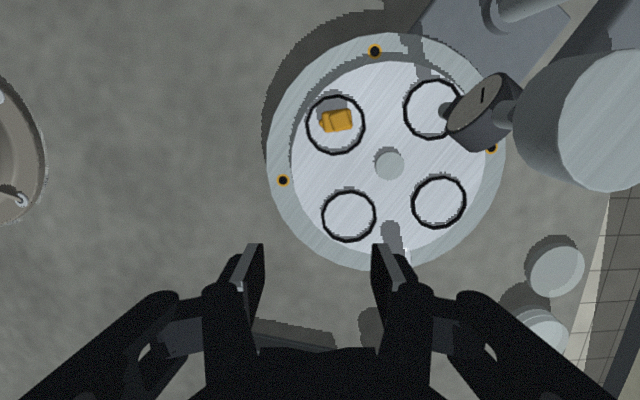

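Wrist view: seat rings at (335,124) (with piece at (337,121)), (431,109), (348,216), (438,202); index holes at (374,51), (283,180), (491,148).

```bash
cat > m1.py <<'E'
from h import *
import sys
z=np.load(f"pics/{sys.argv[1]}.npz"); im,d,M,K,D=[z[k] for k in("im","d","M","K","D")]
C=cloud(d,M,K,D); hsv=cv2.cvtColor(im,cv2.COLOR_BGR2HSV); H,S,V=[hsv[...,i].astype(int) for i in range(3)]
dk=((V<60)&(abs(C[...,2]-.047)<.006)).astype(np.uint8)
cs,hi=cv2.findContours(dk,cv2.RETR_CCOMP,cv2.CHAIN_APPROX_NONE)
for c,h in zip(cs,hi[0]):
    if len(c)<60: continue
    P=plane(c[:,0],.050,M,K,D)[:,:2].astype(np.float32); e=cv2.fitEllipse(P)
    if .05<e[1][0]<.08: print("ring","in" if h[3]>=0 else "out",np.round(e[0],4),np.round(e[1],4))
hole=((V<60)&(abs(C[...,2]-.03)<.012)).astype(np.uint8)
am=((H>8)&(H<28)&(S>110)).astype(np.uint8)
nl,lab,st,ce=cv2.connectedComponentsWithStats(am)
for i in range(1,nl):
    if st[i,4]<15: continue
    Q=C[lab==i]; t=np.nanpercentile(Q[:,2],90)
    print("amber",st[i,4],ce[i].round(1),"hole@",plane([ce[i]],.034,M,K,D)[0].round(4),np.nanmin(Q,0).round(3),np.nanmax(Q,0).round(3))
    if st[i,4]>100:
        P=Q[Q[:,2]>.048]; print("  rect",cv2.minAreaRect(P[:,:2].astype(np.float32)), "top", np.nanmedian(P[P[:,2]>t-.006],0).round(4))
print("bench",np.nanmedian(C[...,2][abs(C[...,2])<.015]),"top",np.nanmedian(C[...,2][abs(C[...,2]-.046)<.006]))
E
python3 m1.py w1
python3 - <<'E'
import cv2
im=cv2.imread('pics/w1.png'); cv2.imwrite('pics/w1c.png',cv2.resize(im[85:165,290:390],None,fx=6,fy=6,interpolation=cv2.INTER_CUBIC))
E
```

```text
ring out [ 0.55   -0.0857] [0.0681 0.0696]
ring in [ 0.5499 -0.0853] [0.0631 0.0647]
ring out [ 0.6637 -0.0671] [0.0684 0.0702]
ring in [ 0.6639 -0.0667] [0.063  0.0642]
ring out [0.5313 0.0283] [0.0682 0.0686]
ring in [0.5311 0.0281] [0.0641 0.0648]
ring out [0.6451 0.047 ] [0.0665 0.0671]
amber 102 [374.3  50.9] hole@ [0.5765 0.1125 0.034 ] [0.569 0.104 0.033] [0.584 0.12  0.037]
  rect ((0.0, 0.0), (0.0, 0.0), 0.0) top [nan nan nan]
amber 610 [336. 120.] hole@ [0.5331 0.0333 0.034 ] [0.512 0.022 0.045] [0.549 0.048 0.073]
  rect ((0.5302606821060181, 0.034223806113004684), (0.03643188625574112, 0.02324732393026352), 8.742652893066406) top [0.5332 0.0349 0.0704]
amber 45 [492.1 149.9] hole@ [ 0.7326 -0.0017  0.034 ] [ 0.725 -0.006  0.033] [0.738 0.006 0.036]
amber 80 [282.6 179.6] hole@ [ 0.4658 -0.0415  0.034 ] [ 0.458 -0.049  0.033] [ 0.473 -0.034  0.037]
bench 0.0003718677648243407 top 0.046372220312797585
  return np.nanmean(a, axis, out=out, keepdims=keepdims)
```

View pics/w1c.png

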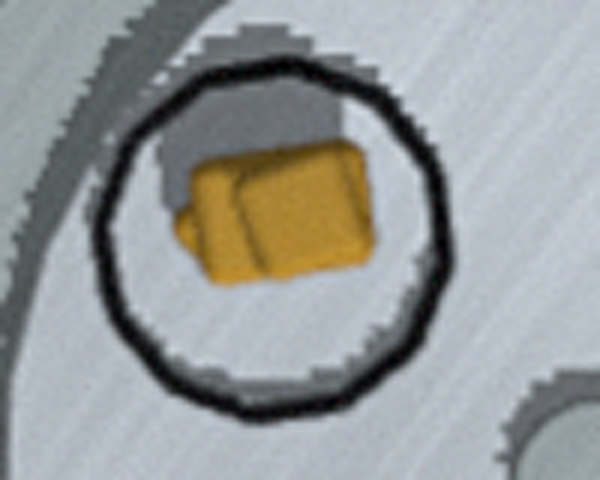

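Seat is at (0.531, 0.028), axis at (0.5975, −0.0193), under_foot (0.645, 0.047). The crop shows the piece with its long axis about +9° from world x, centred near (0.532, 0.0345). I'll turn +99° (which puts the camera away from the durometer) and descend.

{"name": "servo_tool", "arguments": {
  "commands": [
    [0,0,7,5,10,-10,0.5],
    [0,0,14,8,20,-20,0.5],
    [0,0,21,11,30,-40,0.5],
    [0,0,28,14,40,-60,0.5],
    [0,0,35,18,54,-80,0.5]
  ]
}}

```text
clock: 1.28
tcp_pos: [0.5358, 0.0344, 0.2114]
orientation: [1.442, 2.788, 0.003]
contact_force: [0.5, 0.5, 0.8]
grip_width: 0.0429
gripper_force: 0.0
```

{"name": "servo_tool", "arguments": {
  "commands": [
    [0,0,7,0,0,-10,0.5],
    [0,0,14,0,0,-20,0.5],
    [0,0,21,0,0,-30,0.5],
    [0,0,28,0,0,-40,0.5],
    [0,0,35,0,0,-50,0.5]
  ]
}}

```text
clock: 1.7
tcp_pos: [0.5357, 0.0348, 0.1613]
orientation: [0.536, 3.094, 0.002]
contact_force: [0.6, 0.5, 0.3]
grip_width: 0.0425
gripper_force: 0.0
```

{"name": "servo_tool", "arguments": {
  "commands": [
    [0,0,7,0,0,-10,0.5],
    [0,0,14,0,0,-20,0.5],
    [0,0,21,0,0,-30,0.5],
    [0,0,29,0,0,-40,0.5],
    [0,0,29,0,0,-40,0.5]
  ]
}}

```text
clock: 2.12
tcp_pos: [0.5343, 0.0344, 0.1199]
orientation: [0.253, -3.13, -0.002]
contact_force: [-0.5, -0.3, -1.2]
grip_width: 0.0424
gripper_force: 0.0
```

```bash
python3 an.py w2; python3 m1.py w2 2>/dev/null
```

```text
2.1667 [0.5344 0.0343 0.1207] 0.04245362998018917 tool y [-0.156  0.988  0.001]
ring out [0.6443 0.0468] [0.0666 0.0676]
ring out [ 0.5496 -0.0857] [0.0695 0.0715]
ring in [ 0.5492 -0.0851] [0.061  0.0629]
ring out [0.531  0.0281] [0.0694 0.07  ]
ring in [0.5305 0.028 ] [0.0624 0.0629]
amber 287 [224.6  94.2] hole@ [ 0.4656 -0.0417  0.034 ] [ 0.457 -0.05   0.033] [ 0.474 -0.033  0.037]
  rect ((0.0, 0.0), (0.0, 0.0), 0.0) top [nan nan nan]
amber 1843 [318.  211.2] hole@ [0.5392 0.0358 0.034 ] [0.511 0.021 0.052] [0.549 0.047 0.073]
  rect ((0.5292903184890747, 0.03380125015974045), (0.03734583035111427, 0.023860331624746323), 8.981239318847656) top [0.5308 0.0344 0.0704]
amber 112 [407.6 266.8] hole@ [0.5743 0.1148 0.034 ] [0.521 0.067 0.033] [0.584 0.12  0.152]
  rect ((0.5213902592658997, 0.06725221127271652), (0.00042075227247551084, 3.2456406188430265e-05), 14.178966522216797) top [0.5216 0.0673 0.1513]
bench 0.00031193115235961244 top 0.04639212843209928
```

{"name": "servo_tool", "arguments": {
  "commands": [
    [0,0,0,-3,0,-30,0.5],
    [0,0,0,-3,0,-55,0.5],
    [0,0,0,-3,0,-66,0.5],
    [0,0,0,-3,0,-66,0.9],
    [0,0,0,-3,0,-66,0.9]
  ],
  "force": 40
}}

```text
clock: 2.58
tcp_pos: [0.5309, 0.0343, 0.0558]
orientation: [-0.244, 3.132, 0.0]
contact_force: [-0.1, -0.0, 0.3]
grip_width: 0.0235
gripper_force: 39.1
```

{"name": "servo_tool", "arguments": {
  "commands": [
    [0,0,0,0,0,0,0.9],
    [0,0,0,0,0,0,0.9],
    [0,0,0,0,0,20,0.9],
    [0,0,0,0,0,50,0.9],
    [0,0,0,0,0,90,0.9]
  ]
}}

```text
clock: 3.0
tcp_pos: [0.5286, 0.0338, 0.1455]
orientation: [0.246, -3.129, -0.0]
contact_force: [1.1, -1.1, 0.2]
grip_width: 0.0232
gripper_force: 39.2
```

{"name": "servo_tool", "arguments": {
  "commands": [
    [0,0,0,-12,38,10,0.9],
    [0,0,0,-25,76,20,0.9],
    [0,0,0,-37,114,25,0.9],
    [0,0,0,-49,152,25,0.9],
    [0,0,0,-62,190,25,0.9]
  ]
}}

```text
clock: 3.42
tcp_pos: [0.4682, 0.2259, 0.1725]
orientation: [-0.244, 3.128, 0.002]
contact_force: [0.5, 0.3, 0.0]
grip_width: 0.0235
gripper_force: 39.3
```

{"name": "servo_tool", "arguments": {
  "commands": [
    [0,0,0,-12,38,0,0.9],
    [0,0,0,-25,76,0,0.9],
    [0,0,0,-31,96,0,0.9],
    [0,0,0,-31,96,-20,0.9],
    [0,0,0,-31,96,-55,0.9]
  ]
}}

```text
clock: 3.83
tcp_pos: [0.4389, 0.325, 0.1196]
orientation: [-0.251, 3.123, 0.01]
contact_force: [0.4, 0.2, -0.3]
grip_width: 0.0232
gripper_force: 39.3
```

{"name": "servo_tool", "arguments": {
  "commands": [
    [0,0,0,0,0,-35,0.9],
    [0,0,0,0,0,-52,0.9],
    [0,0,0,0,0,-52,0.5],
    [0,0,0,0,0,-52,0.5],
    [0,0,0,0,0,-30,0.5]
  ]
}}

```text
clock: 4.25
tcp_pos: [0.4361, 0.3191, 0.0844]
orientation: [0.246, -3.129, 0.003]
contact_force: [-0.2, 0.1, 0.8]
grip_width: 0.0426
gripper_force: 0.0
```

{"name": "servo_tool", "arguments": {
  "commands": [
    [0,0,0,0,0,40,0.5],
    [0,0,0,0,0,80,0.5],
    [0,0,0,0,-30,110,0.5],
    [0,0,0,0,-70,130,0.5],
    [0,0,0,0,-70,130,0.5]
  ]
}}

```text
clock: 4.67
tcp_pos: [0.4403, 0.2458, 0.2217]
orientation: [-0.236, 3.123, 0.001]
contact_force: [1.4, -0.0, -1.2]
grip_width: 0.0429
gripper_force: 0.0
```

Run:
```python
from h import *
im,d,M,K,D=grab("side"); C=cloud(d,M,K,D); hsv=cv2.cvtColor(im,cv2.COLOR_BGR2HSV); H,S,V=[hsv[...,i].astype(int) for i in range(3)]
am=(H>8)&(H<28)&(S>110)&(abs(C[...,0]-.438)<.08)&(abs(C[...,1]-.32)<.08)
P=C[am]; print(len(P), P.mean(0) if len(P) else "")
im,d,M,K,D=grab("wrist"); C=cloud(d,M,K,D); hsv=cv2.cvtColor(im,cv2.COLOR_BGR2HSV); H,S,V=[hsv[...,i].astype(int) for i in range(3)]
am=(H>8)&(H<28)&(S>110)
P=C[am]; print(len(P), P.mean(0) if len(P) else "")
```

```text
132 [0.43445656 0.32169208 0.02402169]
932 [nan nan nan]
```

The piece lies in the bin (0.434, 0.322, z 0.024). On to the rack.

{"name": "servo_tool", "arguments": {
  "commands": [
    [0,0,-7,12,-37,10,0.5],
    [0,0,-14,25,-74,20,0.5],
    [0,0,-21,37,-110,30,0.5],
    [0,0,-28,50,-145,30,0.5],
    [0,0,-35,60,-180,30,0.5]
  ]
}}

```text
clock: 5.18
tcp_pos: [0.4984, 0.07, 0.2468]
orientation: [0.713, 3.057, 0.003]
contact_force: [-0.1, 1.1, 0.0]
grip_width: 0.0428
gripper_force: 0.0
```

{"name": "servo_tool", "arguments": {
  "commands": [
    [0,0,-7,0,-40,0,0.3],
    [0,0,-14,0,-80,0,0.3],
    [0,0,-21,0,-120,0,0.3],
    [0,0,-28,0,-160,0,0.3],
    [0,0,-35,0,-200,0,0.3]
  ]
}}

```text
clock: 5.6
tcp_pos: [0.4976, -0.1304, 0.2459]
orientation: [1.599, 2.703, 0.002]
contact_force: [1.0, -0.6, 0.6]
grip_width: 0.0598
gripper_force: 0.0
```

{"name": "servo_tool", "arguments": {
  "commands": [
    [0,0,-7,-8,-40,0,0.3],
    [0,0,-14,-16,-80,0,0.3],
    [0,0,-21,-25,-120,0,0.3],
    [0,0,-28,-35,-160,0,0.3],
    [0,0,-35,-44,-212,-20,0.3]
  ]
}}

```text
clock: 6.02
tcp_pos: [0.4571, -0.3304, 0.2334]
orientation: [2.335, 2.093, 0.004]
contact_force: [1.0, -0.5, 0.5]
grip_width: 0.0598
gripper_force: 0.0
```

{"name": "servo_tool", "arguments": {
  "commands": [
    [0,0,-7,0,-5,0,0.3],
    [0,0,-7.6,0,-5,0,0.3],
    [0,0,-7.6,0,-5,0,0.3]
  ]
}}

```text
clock: 6.27
tcp_pos: [0.4567, -0.332, 0.2306]
orientation: [-2.464, -1.948, -0.001]
contact_force: [0.3, -0.1, 0.3]
grip_width: 0.0597
gripper_force: 0.0
```

```bash
python3 an.py w3
cat > m2.py <<'E'
from h import *
import sys
z=np.load(f"pics/{sys.argv[1]}.npz"); im,d,M,K,D=[z[k] for k in("im","d","M","K","D")]
C=cloud(d,M,K,D); hsv=cv2.cvtColor(im,cv2.COLOR_BGR2HSV); H,S,V=[hsv[...,i].astype(int) for i in range(3)]
am=((H>8)&(H<28)&(S>110)&(C[...,2]<.08)).astype(np.uint8)
nl,lab,st,ce=cv2.connectedComponentsWithStats(am)
for i in range(1,nl):
    if st[i,4]<60: continue
    Q=C[lab==i]; zt=np.nanpercentile(Q[:,2],97)
    P=Q[Q[:,2]>zt-.008]; print("amber",st[i,4],ce[i].round(0),"n",len(P),"zt",zt.round(4),cv2.minAreaRect(P[:,:2].astype(np.float32)),"all",cv2.minAreaRect(Q[Q[:,2]>.03][:,:2].astype(np.float32)))
m=(abs(C[...,2]-.033)<.006)&(S<60)&(abs(C[...,0]-.454)<.12)&(abs(C[...,1]+.355)<.08)
print("rack",cv2.minAreaRect(C[m][:,:2].astype(np.float32)))
E
python3 m2.py w3
```

```text
6.3167 [ 0.457  -0.3313  0.2307] 0.05955291580804277 tool y [ 0.973 -0.229  0.001]
amber 720 [269. 195.] n 368 zt 0.0623 ((0.40125733613967896, -0.3421661853790283), (0.0402972549200058, 0.010188279673457146), 76.15872192382812) all ((0.4008563756942749, -0.3438035547733307), (0.058215733617544174, 0.012349560856819153), 73.7386245727539)
amber 884 [320. 195.] n 582 zt 0.0625 ((0.4543996751308441, -0.35517174005508423), (0.039055388420820236, 0.016882218420505524), 76.4411849975586) all ((0.45398515462875366, -0.35694432258605957), (0.058968834578990936, 0.018626298755407333), 75.20469665527344)
amber 752 [370. 195.] n 327 zt 0.0624 ((0.5076718926429749, -0.3678320348262787), (0.03936412185430527, 0.00925624929368496), 76.20816040039062) all ((0.5071864724159241, -0.36978814005851746), (0.058651152998209, 0.011357040144503117), 79.20223236083984)
amber 1167 [302. 342.] n 157 zt 0.0533 ((0.405224472284317, -0.5455646514892578), (0.008328160271048546, 0.034323811531066895), 79.25684356689453) all ((0.37025386095046997, -0.5485966801643372), (0.022908082231879234, 0.10886430740356445), 83.15676879882812)
amber 1339 [178. 383.] n 306 zt 0.0719 ((0.20996521413326263, -0.5663163065910339), (0.07939322292804718, 0.008661201223731041), 3.5456225872039795) all ((0.20853254199028015, -0.5653498768806458), (0.08199284970760345, 0.00918619241565466), 1.4607291221618652)
rack ((0.45399895310401917, -0.35516542196273804), (0.07042943686246872, 0.16964955627918243), 76.58676147460938)
```

View pics/w3.png

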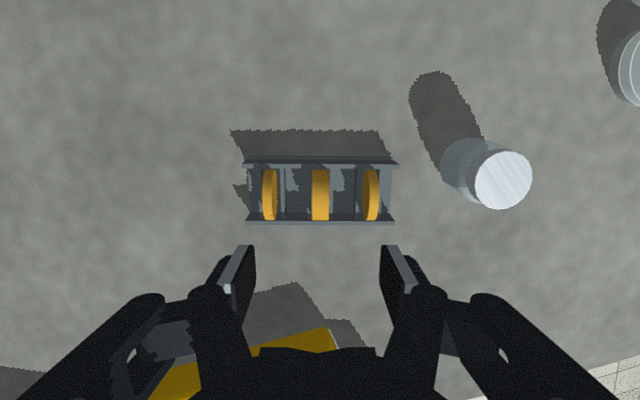

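Thick disc is the middle one at pixel (320,195) → (0.4543, −0.3555); thin ones at (269,195), (370,195); jar at (503,180).

{"name": "servo_tool", "arguments": {
  "commands": [
    [0,0,0,-2.5,-23.5,-35,0.62],
    [0,0,0,-2.5,-23.5,-75,0.62],
    [0,0,0,-2.5,-23.5,-115,0.62],
    [0,0,0,-2.5,-23.5,-140,0.62],
    [0,0,0,-2.5,-23.5,-140,0.62]
  ],
  "force": 30
}}

```text
clock: 6.73
tcp_pos: [0.4514, -0.3521, 0.0858]
orientation: [-2.455, -1.945, 0.002]
contact_force: [0.0, 1.8, 0.4]
grip_width: 0.0328
gripper_force: 0.0
```

```bash
python3 an.py w4; python3 m2.py w4; python3 -c "
from h import *
print(r.get_obs()['joints'].round(3))"
```

```text
6.7833 [ 0.4528 -0.3536  0.0887] 0.032940408769869 tool y [ 0.973 -0.23  -0.004]
amber 2674 [237. 224.] n 1154 zt 0.0623 ((0.40081921219825745, -0.3424134850502014), (0.04093630239367485, 0.010702988132834435), 75.38158416748047) all ((0.4002595543861389, -0.3441721498966217), (0.05983242392539978, 0.016584143042564392), 69.23602294921875)
amber 2669 [323. 226.] n 1830 zt 0.0625 ((0.454497754573822, -0.35544776916503906), (0.040300365537405014, 0.017710203304886818), 76.46640014648438) all ((0.45390620827674866, -0.3568854033946991), (0.05855734273791313, 0.01885811984539032), 75.15090942382812)
amber 2813 [409. 226.] n 1191 zt 0.0623 ((0.5074471831321716, -0.3681809604167938), (0.04141829535365105, 0.01060093380510807), 77.0253677368164) all ((0.5075085759162903, -0.3678244352340698), (0.05474581941962242, 0.01073117833584547), 76.75234985351562)
rack ((0.4541291892528534, -0.35590222477912903), (0.07141588628292084, 0.17110474407672882), 76.43700408935547)
[ 0.41   0.495  0.188  1.924 -0.134  0.739  0.444]
```

{"name": "servo_tool", "arguments": {
  "commands": [
    [0,0,0,1,-1,-30,0.62],
    [0,0,0,1,-1,-55,0.62],
    [0,0,0,1,-1,-55,0.62],
    [0,0,0,1,-1,-55,0.9],
    [0,0,0,1,-1,-55,0.9]
  ],
  "force": 40
}}

```text
clock: 7.2
tcp_pos: [0.4552, -0.3581, 0.0379]
orientation: [2.466, 1.943, 0.002]
contact_force: [-0.4, 0.0, 0.5]
grip_width: 0.017
gripper_force: 43.1
```

{"name": "servo_tool", "arguments": {
  "commands": [
    [0,0,0,0,0,0,0.9],
    [0,0,0,0,0,0,0.9],
    [0,0,0,0,0,10,0.9],
    [0,0,0,0,0,40,0.9],
    [0,0,0,0,0,80,0.9]
  ]
}}

```text
clock: 7.62
tcp_pos: [0.4525, -0.3568, 0.1153]
orientation: [-2.465, -1.941, 0.002]
contact_force: [1.6, 0.1, -0.3]
grip_width: 0.0173
gripper_force: 43.1
```

Disc gripped. Its faces must be horizontal in the seat, so I'll first lay it over on the free bench (tilt inwards), then regrasp it across the diameter.

{"name": "servo_tool", "arguments": {
  "commands": [
    [0,0,0,4,40,15,0.9],
    [0,0,0,8,80,20,0.9],
    [0,0,0,12,120,20,0.9],
    [1.6,6.8,0,16,150,20,0.9],
    [3.2,13.6,0,18,155,20,0.9]
  ]
}}

```text
clock: 8.03
tcp_pos: [0.4712, -0.1962, 0.1381]
orientation: [-2.303, -1.824, 0.225]
contact_force: [1.7, -0.5, -1.0]
grip_width: 0.0173
gripper_force: 43.1
```

{"name": "servo_tool", "arguments": {
  "commands": [
    [1.6,6.8,0,0,0,0,0.9],
    [3.2,13.6,0,0,0,-10,0.9],
    [4.8,20.4,0,0,0,-20,0.9],
    [4.8,20.4,0,0,0,-30,0.9],
    [4.8,20.4,0,0,0,-40,0.9]
  ]
}}

```text
clock: 8.45
tcp_pos: [0.4725, -0.2029, 0.0939]
orientation: [-2.058, -1.62, 0.514]
contact_force: [0.1, 0.1, -0.3]
grip_width: 0.0174
gripper_force: 43.2
```

Run:
```python
from h import *
o=r.get_obs(); m=R.from_rotvec(o["orientation"]).as_matrix(); print(o["clock"],o["joints"].round(2),o["tcp_pos"].round(4)); print(m.round(3),o["grip_width"],np.degrees(np.arccos(-m[2,2])))
```

```text
8.45 [ 0.14  0.73  0.19  1.63 -0.07  1.4   0.12] [ 0.4725 -0.2029  0.0939]
[[ 0.233  0.797 -0.557]
 [ 0.972 -0.194  0.13 ]
 [-0.004 -0.572 -0.82 ]] 0.017360317279831762 34.88026282618624
```

{"name": "servo_tool", "arguments": {
  "commands": [
    [0,0,0,0,0,-30,0.9],
    [0,0,0,0,0,-55,0.9],
    [0,0,0,0,0,-62,0.9],
    [0,0,0,0,0,-64,0.9],
    [0,0,0,0,0,-64,0.9]
  ]
}}

```text
clock: 8.87
tcp_pos: [0.4719, -0.2032, 0.033]
orientation: [-2.06, -1.62, 0.512]
contact_force: [-0.0, -0.1, -0.3]
grip_width: 0.0173
gripper_force: 43.2
```

{"name": "servo_tool", "arguments": {
  "commands": [
    [0,0,0,0,0,0,0.6],
    [0,0,0,0,0,0,0.6],
    [0,0,0,3,0,4,0.6],
    [0,0,0,6,-1,8,0.6],
    [0,0,0,9,-2,13,0.6]
  ]
}}

```text
clock: 9.28
tcp_pos: [0.4816, -0.205, 0.0454]
orientation: [-2.058, -1.62, 0.513]
contact_force: [-0.6, 0.9, 0.2]
grip_width: 0.0344
gripper_force: 0.1
```

{"name": "servo_tool", "arguments": {
  "commands": [
    [0,0,0,3,-1,5,0.6],
    [0,0,0,6,-2,10,0.6],
    [0,0,0,9,-3,15,0.6],
    [0,0,0,13,-4,20,0.6],
    [0,0,0,17,-5,25,0.6]
  ]
}}

```text
clock: 9.7
tcp_pos: [0.4983, -0.21, 0.0701]
orientation: [-2.057, -1.619, 0.513]
contact_force: [-0.2, 0.1, 0.1]
grip_width: 0.0339
gripper_force: 0.0
```

{"name": "servo_tool", "arguments": {
  "commands": [
    [0,0,0,8,-2,12,0.6],
    [0,0,0,16,-4,24,0.6],
    [-1.6,-6.8,0,16,-4,60,0.4],
    [-3.2,-13.6,0,10,-4,100,0.2],
    [-4.8,-20.4,0,0,-4,140,0.1]
  ]
}}

```text
clock: 10.12
tcp_pos: [0.4994, -0.2138, 0.209]
orientation: [-2.313, -1.823, 0.223]
contact_force: [0.7, -0.8, 3.1]
grip_width: 0.0692
gripper_force: 0.0
```

{"name": "servo_tool", "arguments": {
  "commands": [
    [-1.6,-6.8,0,0,-5,0,0.1],
    [-3.2,-13.6,0,0,-10,0,0.1],
    [-3.2,-13.6,0,0,-10,0,0.1]
  ]
}}

```text
clock: 10.37
tcp_pos: [0.4935, -0.225, 0.2109]
orientation: [2.47, 1.936, 0.005]
contact_force: [-1.1, -0.0, 0.5]
grip_width: 0.0766
gripper_force: 0.0
```

```bash
python3 an.py w5; python3 m2.py w5
```

```text
10.4167 [ 0.495  -0.2243  0.2107] 0.07649972215737044 tool y [ 0.971 -0.238  0.001]
amber 2149 [311. 157.] n 2126 zt 0.0195 ((0.49294131994247437, -0.20616120100021362), (0.054717373102903366, 0.05420168489217758), 76.7551498413086) all ((0.0, 0.0), (0.0, 0.0), 0.0)
amber 614 [358. 294.] n 292 zt 0.0624 ((0.5077293515205383, -0.36732253432273865), (0.03777022287249565, 0.01032183039933443), 76.7612075805664) all ((0.5070873498916626, -0.3699931204319), (0.05942399799823761, 0.014859719201922417), 82.50565338134766)
amber 693 [262. 295.] n 299 zt 0.0623 ((0.40077701210975647, -0.3425411283969879), (0.0388839989900589, 0.010207041166722775), 75.95702362060547) all ((0.40055426955223083, -0.3437345027923584), (0.057742152363061905, 0.01034605409950018), 76.20145416259766)
rack ((0.45449239015579224, -0.3553745448589325), (0.0721215158700943, 0.17048993706703186), 76.03990173339844)
```

View pics/w5.png

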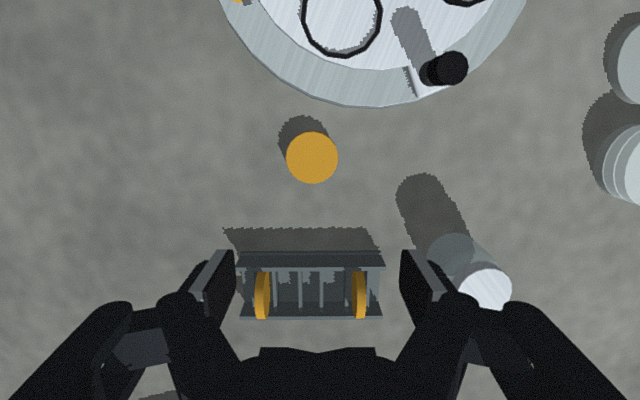

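Disc lies flat at pixel (311,157) → (0.493, −0.206), rack and thin discs undisturbed. Approach for a diametral grasp.

{"name": "servo_tool", "arguments": {
  "commands": [
    [0,0,0,-2,18,-30,0.1],
    [0,0,0,-2,18,-65,0.1],
    [0,0,0,-2,18,-100,0.1],
    [0,0,0,-2,18,-130,0.1],
    [0,0,0,-2,18,-130,0.1]
  ]
}}

```text
clock: 10.83
tcp_pos: [0.4929, -0.204, 0.0741]
orientation: [-2.46, -1.939, 0.01]
contact_force: [-0.5, -0.2, -0.2]
grip_width: 0.0772
gripper_force: 0.0
```

```bash
python3 an.py w6
cat > m3.py <<'E'
from h import *
import sys
z=np.load(f"pics/{sys.argv[1]}.npz"); im,d,M,K,D=[z[k] for k in("im","d","M","K","D")]; zt=float(sys.argv[2])
C=cloud(d,M,K,D); hsv=cv2.cvtColor(im,cv2.COLOR_BGR2HSV); H,S,V=[hsv[...,i].astype(int) for i in range(3)]
am=((H>8)&(H<28)&(S>110)&(abs(C[...,2]-zt)<.004)).astype(np.uint8)
cs,_=cv2.findContours(am,cv2.RETR_EXTERNAL,cv2.CHAIN_APPROX_NONE); c=max(cs,key=cv2.contourArea)
e=cv2.fitEllipse(plane(c[:,0],zt,M,K,D)[:,:2].astype(np.float32)); print(np.round(e[0],4),np.round(e[1],4),np.nanmedian(C[am>0][:,2]))
E
python3 m3.py w6 .018
```

```text
10.8833 [ 0.4944 -0.2049  0.0768] 0.07706527218041186 tool y [ 0.972 -0.234 -0.008]
[ 0.4932 -0.2061] [0.0544 0.0557] 0.01825246639271809
```

{"name": "servo_tool", "arguments": {
  "commands": [
    [0,0,0,0,0,-35,0.1],
    [0,0,0,0,0,-62,0.1],
    [0,0,0,0,0,-71,0.1],
    [0,0,0,0,0,-71,0.1],
    [0,0,0,0,0,-71,0.1]
  ],
  "force": 30
}}

```text
clock: 11.3
tcp_pos: [0.4971, -0.2063, 0.0099]
orientation: [2.468, 1.942, 0.001]
contact_force: [0.0, -0.5, 0.2]
grip_width: 0.0768
gripper_force: 0.0
```

{"name": "servo_tool", "arguments": {
  "commands": [
    [0,0,0,0,0,0,0.6],
    [0,0,0,0,0,0,0.6],
    [0,0,0,0,0,0,0.6],
    [0,0,0,0,0,0,0.6]
  ]
}}

```text
clock: 11.63
tcp_pos: [0.4973, -0.2064, 0.0109]
orientation: [2.467, 1.941, 0.003]
contact_force: [-2.3, 0.5, 8.5]
grip_width: 0.0537
gripper_force: 29.8
```

{"name": "servo_tool", "arguments": {
  "commands": [
    [0,0,0,0,0,10,0.6],
    [0,0,0,0,0,40,0.6],
    [0,0,0,0,0,80,0.6],
    [0,0,0,0,0,110,0.6],
    [0,0,0,0,0,110,0.6]
  ]
}}

```text
clock: 12.05
tcp_pos: [0.4999, -0.2075, 0.1258]
orientation: [2.462, 1.936, 0.011]
contact_force: [1.5, -0.5, 0.3]
grip_width: 0.0535
gripper_force: 31.9
```

```bash
python3 an.py w7
cat > m4.py <<'E'
from h import *
import sys
z=np.load(f"pics/{sys.argv[1]}.npz"); im,d,M,K,D=[z[k] for k in("im","d","M","K","D")]
C=cloud(d,M,K,D); hsv=cv2.cvtColor(im,cv2.COLOR_BGR2HSV); H,S,V=[hsv[...,i].astype(int) for i in range(3)]
tp=r.get_obs()["tcp_pos"]
am=((H>8)&(H<28)&(S>110)&(np.linalg.norm(C-tp,axis=2)<.06)).astype(np.uint8)
am=cv2.erode(am,np.ones((3,3),np.uint8))
P=C[am>0]; A=np.c_[P[:,:2]-tp[:2],np.ones(len(P))]; k=np.abs(P[:,2]-np.median(P[:,2]))<.006
s,*_=np.linalg.lstsq(A[k],P[k,2],rcond=None); zt=s[2]; print("slopes",s[:2].round(3),"top z rel tcp",zt-tp[2],k.sum(),len(P))
cs,_=cv2.findContours(am,cv2.RETR_EXTERNAL,cv2.CHAIN_APPROX_NONE); c=max(cs,key=cv2.contourArea)
e=cv2.fitEllipse(plane(c[:,0],zt,M,K,D)[:,:2].astype(np.float32)); print("c rel",np.round(e[0]-tp[:2],4),np.round(e[1],4))
E
python3 m4.py w7
```

```text
12.1 [ 0.4986 -0.2069  0.1232] 0.053956947835007096 tool y [ 0.972 -0.235  0.009]
slopes [ 0.004 -0.016] top z rel tcp 0.009790479678569025 9255 9563
c rel [0.0012 0.0003] [0.0528 0.0579]
```

View pics/w7.png

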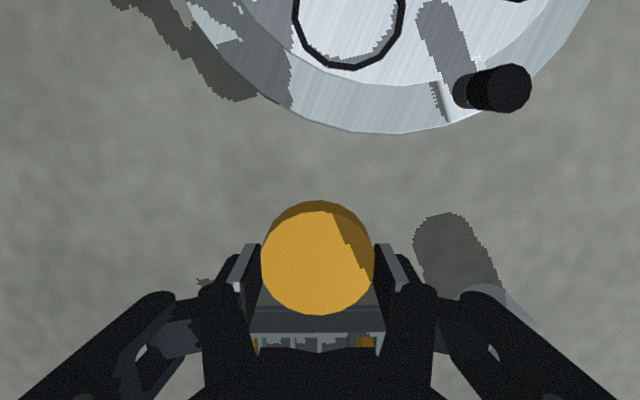

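Held disc is level at (318,258), centred, its bottom 8 mm below the TCP. Carry it to the seat, turning the hand so that the fingers lie square to the durometer.

{"name": "servo_tool", "arguments": {
  "commands": [
    [0,0,7,3,20,10,0.6],
    [0,0,14,6,50,15,0.6],
    [0,0,21,10,85,15,0.6],
    [0,0,28,15,120,15,0.6],
    [0,0,35,20,150,15,0.6]
  ]
}}

```text
clock: 12.52
tcp_pos: [0.5152, -0.0536, 0.1336]
orientation: [-1.761, -2.601, -0.0]
contact_force: [0.6, -0.4, -0.2]
grip_width: 0.0536
gripper_force: 31.9
```

{"name": "servo_tool", "arguments": {
  "commands": [
    [0,0,7,5,25,0,0.6],
    [0,0,14,8,50,0,0.6],
    [0,0,21,10,70,0,0.6],
    [0,0,28,13,85,0,0.6],
    [0,0,35,13,85,0,0.6]
  ]
}}

```text
clock: 12.93
tcp_pos: [0.5287, 0.0335, 0.1334]
orientation: [-0.891, -3.012, -0.003]
contact_force: [0.8, 0.0, -0.3]
grip_width: 0.0536
gripper_force: 31.9
```

{"name": "servo_tool", "arguments": {
  "commands": [
    [0,0,7,0,0,0,0.6],
    [0,0,14,0,0,-10,0.6],
    [0,0,21,0,0,-20,0.6],
    [0,0,28,0,0,-30,0.6],
    [0,0,28,0,0,-30,0.6]
  ]
}}

```text
clock: 13.35
tcp_pos: [0.5269, 0.0287, 0.1016]
orientation: [-0.147, -3.134, 0.001]
contact_force: [0.1, -0.4, -1.4]
grip_width: 0.0536
gripper_force: 31.9
```

```bash
python3 an.py w8; python3 m4.py w8; python3 m1.py w8 2>/dev/null| grep -v hole
```

```text
13.4 [0.5275 0.0287 0.1025] 0.05364963835862296 tool y [ 0.1    0.995 -0.   ]
slopes [ 0.009 -0.004] top z rel tcp 0.006255186436431567 9150 9435
c rel [-0.002  -0.0003] [0.0527 0.0575]
ring out [ 0.549  -0.0853] [0.066  0.0678]
ring out [0.5331 0.0279] [0.0678 0.072 ]
  rect ((0.0, 0.0), (0.0, 0.0), 0.0) top [nan nan nan]
  rect ((0.5285776257514954, 0.02684587799012661), (0.05570407211780548, 0.05937599018216133), 33.243385314941406) top [0.525  0.0286 0.1088]
  rect ((0.0, 0.0), (0.0, 0.0), 0.0) top [nan nan nan]
bench 0.0003333649833683061 top 0.04638710180137946
```

```bash
sed -i 's/^tp=.*/tp=np.array(r.get_obs()["tcp_pos"]); print("tcp",tp.round(4))/; s/^s,\*_.*/&\nB=np.abs(C[...,2]-(zt+(C[...,:2]-tp[:2])@s[:2]))<.0025; am=cv2.morphologyEx((B\&(H>8)\&(H<28)\&(S>90)\&(np.linalg.norm(C-tp,axis=2)<.06)).astype(np.uint8),cv2.MORPH_OPEN,np.ones((3,3),np.uint8))/' m4.py; python3 an.py w9; python3 m4.py w9
python3 - <<'E'
from h import *
z=np.load("pics/w9.npz"); C=cloud(z["d"],z["M"],z["K"],z["D"]); hsv=cv2.cvtColor(z["im"],cv2.COLOR_BGR2HSV)
E
```

```text
13.45 [0.5282 0.0289 0.1032] 0.05348000895985673 tool y [ 0.102  0.995 -0.   ]
tcp [0.5282 0.0289 0.1032]
slopes [ 0.009 -0.004] top z rel tcp 0.006428466999858329 9169 9460
c rel [-0.0006 -0.0004] [0.0544 0.0554]
```

{"name": "servo_tool", "arguments": {
  "commands": [
    [0,0,0,1,0,-12,0.6],
    [0,0,0,1,0,-24,0.6],
    [0,0,0,1,0,-36,0.6],
    [0,0,0,1,0,-38,0.6],
    [0,0,0,1,0,-38,0.6]
  ]
}}

```text
clock: 13.87
tcp_pos: [0.5287, 0.0291, 0.064]
orientation: [-0.154, -3.135, 0.001]
contact_force: [-0.7, -0.2, -0.3]
grip_width: 0.0535
gripper_force: 31.9
```

{"name": "servo_tool", "arguments": {
  "commands": [
    [0,0,0,0,0,0,0.6],
    [0,0,0,0,0,0,0.6],
    [0,0,0,0,0,0,0.6]
  ]
}}

```text
clock: 14.12
tcp_pos: [0.5303, 0.0292, 0.066]
orientation: [0.154, 3.137, 0.0]
contact_force: [-0.1, -0.4, -0.1]
grip_width: 0.0539
gripper_force: 31.9
```

```bash
python3 an.py w10; python3 m4.py w10;  python3 m1.py w10 2>/dev/null| grep ring
```

```text
14.1667 [0.5303 0.0292 0.066 ] 0.053856311304657116 tool y [0.098 0.995 0.   ]
tcp [0.5303 0.0292 0.066 ]
slopes [ 0.014 -0.003] top z rel tcp 0.007158025796574527 9165 9489
c rel [ 0.0001 -0.0002] [0.0544 0.0554]
ring out [ 0.5484 -0.0853] [0.0647 0.0682]
ring out [0.5307 0.0281] [0.0666 0.0672]
```

{"name": "servo_tool", "arguments": {
  "commands": [
    [0,0,0,0.5,-1,-3,0.6],
    [0,0,0,0.5,-1,-5,0.6],
    [0,0,0,0.5,-1,-7,0.6],
    [0,0,0,0.5,-1,-8,0.6],
    [0,0,0,0.5,-1,-8,0.6]
  ]
}}

```text
clock: 14.58
tcp_pos: [0.5302, 0.0281, 0.0572]
orientation: [-0.154, -3.137, 0.0]
contact_force: [0.2, -0.5, 0.0]
grip_width: 0.0538
gripper_force: 31.9
```

{"name": "servo_tool", "arguments": {
  "commands": [
    [0,0,0,0,0,-0.5,0.6],
    [0,0,0,0,0,-1,0.6],
    [0,0,0,0,0,-1,0.6]
  ]
}}

```text
clock: 14.83
tcp_pos: [0.5305, 0.0282, 0.057]
orientation: [0.154, 3.138, 0.0]
contact_force: [-1.0, -1.1, 5.0]
grip_width: 0.0536
gripper_force: 32.4
```

{"name": "servo_tool", "arguments": {
  "commands": [
    [0,0,0,0,0,0,0.45],
    [0,0,0,0,0,0,0.2],
    [0,0,0,0,0,0,0.2],
    [0,0,0,0,0,15,0.2],
    [0,0,0,0,0,50,0.2]
  ]
}}

```text
clock: 15.25
tcp_pos: [0.5272, 0.0277, 0.1033]
orientation: [-0.153, -3.13, 0.002]
contact_force: [0.5, -0.5, -0.2]
grip_width: 0.0682
gripper_force: 0.0
```

{"name": "servo_tool", "arguments": {
  "commands": [
    [0,0,0,0,0,30,0.2],
    [0,0,0,0,0,50,0.2],
    [0,0,0,0,0,50,0.2]
  ]
}}

```text
clock: 15.5
tcp_pos: [0.5332, 0.0286, 0.1608]
orientation: [0.153, 3.13, 0.002]
contact_force: [-0.2, 0.1, 0.4]
grip_width: 0.068
gripper_force: 0.0
```

```bash
python3 an.py w11; python3 m3.py w11 .064;  python3 m1.py w11 2>/dev/null| grep ring
python3 - <<'E'
from h import *
z=np.load("pics/w11.npz"); im,d,M,K,D=[z[k] for k in("im","d","M","K","D")]
C=cloud(d,M,K,D); hsv=cv2.cvtColor(im,cv2.COLOR_BGR2HSV); H,S,V=[hsv[...,i].astype(int) for i in range(3)]
am=(H>8)&(H<28)&(S>110)&(abs(C[...,2]-.064)<.004); P=C[am]; A=np.c_[P[:,:2]-P[:,:2].mean(0),np.ones(len(P))]
print(np.linalg.lstsq(A,P[:,2],rcond=None)[0].round(4))
E
```

```text
15.55 [0.532  0.0283 0.1587] 0.0679724187453325 tool y [0.098 0.995 0.001]
[0.5308 0.0281] [0.0544 0.0553] 0.06419519600781076
ring out [0.6444 0.0469] [0.0668 0.0672]
ring out [ 0.5495 -0.0856] [0.0691 0.0711]
ring in [ 0.5492 -0.085 ] [0.0617 0.0634]
ring out [0.5316 0.0281] [0.0666 0.0683]
[ 0.0035 -0.0008  0.0642]
```

Disc lies flat and centred (0.5308, 0.0281; seat 0.531, 0.028). Now to the knob, expected at (0.6194, −0.1515).

{"name": "servo_tool", "arguments": {
  "commands": [
    [0,0,0,0,-35,5,0.4],
    [0,0,0,8,-75,5,0.4],
    [0,0,0,30,-110,5,0.4],
    [0,0,0,55,-145,5,0.4],
    [0,0,0,85,-178,0,0.45]
  ]
}}

```text
clock: 15.97
tcp_pos: [0.612, -0.1495, 0.1562]
orientation: [-0.156, -3.136, 0.001]
contact_force: [1.1, -1.0, 0.3]
grip_width: 0.047
gripper_force: 0.0
```

{"name": "servo_tool", "arguments": {
  "commands": [
    [0,0,0,2,-2,0,0.45],
    [0,0,0,2,-2,0,0.45],
    [0,0,0,2,-2,0,0.45]
  ]
}}

```text
clock: 16.22
tcp_pos: [0.6133, -0.148, 0.1551]
orientation: [-0.153, -3.135, -0.001]
contact_force: [-1.2, 0.7, 0.2]
grip_width: 0.0468
gripper_force: 0.0
```

```bash
python3 an.py w12
cat > m5.py <<'E'
from h import *
import sys
z=np.load(f"pics/{sys.argv[1]}.npz"); im,d,M,K,D=[z[k] for k in("im","d","M","K","D")]; zt=float(sys.argv[2])
k=np.array([float(sys.argv[3]),float(sys.argv[4])])
C=cloud(d,M,K,D); m=((im.max(2)<90)&(abs(C[...,2]-zt)<.004)&(np.linalg.norm(C[...,:2]-k,axis=2)<.025)).astype(np.uint8)
cs,_=cv2.findContours(m,cv2.RETR_EXTERNAL,cv2.CHAIN_APPROX_NONE); c=max(cs,key=cv2.contourArea)
e=cv2.fitEllipse(plane(c[:,0],zt,M,K,D)[:,:2].astype(np.float32)); print(np.round(e[0],4),np.round(e[1],4),np.nanmedian(C[m>0][:,2]))
E
python3 m5.py w12 .095 .6194 -.1515; python3 -c "
from h import *
print(r.get_obs()['joints'].round(2))"
```

```text
16.2667 [ 0.6133 -0.1471  0.1557] 0.04717244334098948 tool y [0.096 0.995 0.001]
[ 0.6183 -0.152 ] [0.0248 0.0262] 0.09513972474038365
[ 0.28  0.49 -0.2   1.72  0.11  0.94  1.51]
```

{"name": "servo_tool", "arguments": {
  "commands": [
    [0,0,0,5.5,-4.5,-20,0.45],
    [0,0,0,5.5,-4.5,-50,0.45],
    [0,0,0,5.5,-4.5,-75,0.45],
    [0,0,0,5.5,-4.5,-84,0.45],
    [0,0,0,5.5,-4.5,-84,0.45]
  ],
  "force": 60
}}

```text
clock: 16.68
tcp_pos: [0.6174, -0.1511, 0.0706]
orientation: [-0.15, -3.133, -0.002]
contact_force: [0.0, -0.7, 0.6]
grip_width: 0.047
gripper_force: 0.0
```

{"name": "servo_tool", "arguments": {
  "commands": [
    [0,0,0,0,0,0,0.9],
    [0,0,0,0,0,0,0.9],
    [0,0,0,0,0,0,0.9],
    [0,0,0,0,0,0,0.9]
  ]
}}

```text
clock: 17.02
tcp_pos: [0.621, -0.1524, 0.0749]
orientation: [0.153, 3.135, 0.001]
contact_force: [-0.4, 2.1, 4.2]
grip_width: 0.0242
gripper_force: 59.4
```

{"name": "servo_tool", "arguments": {
  "commands": [
    [0,0,0,0,0,5,0.9],
    [0,0,0,0,0,10,0.9],
    [0,0,0,0,0,12.5,0.9],
    [0,0,0,0,0,12.5,0.9],
    [0,0,0,0,0,12.5,0.9]
  ]
}}

```text
clock: 17.43
tcp_pos: [0.6192, -0.1527, 0.0849]
orientation: [-0.153, -3.136, -0.001]
contact_force: [0.9, 2.7, -8.2]
grip_width: 0.0239
gripper_force: 59.2
```

Run:
```python
from h import *
o=r.get_obs(); print(o["tcp_pos"].round(4),o["contact_force"].round(1),o["grip_width"])
for n in("scene","side"):
    im,d,M,K,D=grab(n); C=cloud(d,M,K,D)
    m=(im.max(2)<70)&(C[...,2]>.06)&(C[...,2]<.12)&(np.linalg.norm(C[...,:2]-[.62,-.152],axis=2)<.018)
    print(n,m.sum(),np.percentile(C[m][:,2],[2,50,98]) if m.any() else "")
```

```text
[ 0.6192 -0.1527  0.0849] [ 0.9  2.7 -8.2] 0.023875563664542125
scene 132 [0.08194757 0.10272748 0.11682663]
side 62 [0.08319235 0.10305163 0.11873512]
```

{"name": "servo_tool", "arguments": {
  "commands": [
    [0,0,0,0,0,1,0.9],
    [0,0,0,0,0,1.5,0.9],
    [0,0,0,0,0,1.5,0.9]
  ]
}}

```text
clock: 17.78
tcp_pos: [0.6193, -0.1527, 0.0867]
orientation: [-0.153, -3.137, -0.001]
contact_force: [-0.9, 3.3, -8.5]
grip_width: 0.024
gripper_force: 59.2
```

Run:
```python
from h import *
for i in range(4):
    o=r.get_obs(); print(o["tcp_pos"].round(4),o["contact_force"].round(1)); r.grab_frame("wrist")
c=np.array([.5975,-.0193]); a0=np.radians(-80.6)
for k in range(0,91,9):
    a=a0-np.radians(k); p=.134*np.array([np.cos(a)-np.cos(a0),np.sin(a)-np.sin(a0)]); print(k,(p*1000).round(1))
```

```text
[ 0.6193 -0.1527  0.0867] [-0.9  3.3 -8.5]
[ 0.6194 -0.1527  0.0867] [ 0.1  3.4 -9.5]
[ 0.6194 -0.1528  0.0867] [-1.   2.6 -8.9]
[ 0.6194 -0.1528  0.0868] [ -1.1   3.1 -10.2]
0 [0. 0.]
9 [-21.   -1.8]
18 [-41.9  -0.3]
27 [-62.4   4.5]
36 [-81.9  12.4]
45 [-99.9  23.2]
54 [-116.    36.8]
63 [-129.7   52.7]
72 [-140.9   70.5]
81 [-149.    89.9]
90 [-154.1  110.3]
```

Plunger up ~13 mm (8.5–9 N, not at its stop). Swing the table clockwise along the arc.

{"name": "servo_tool", "arguments": {
  "commands": [
    [0,0,0,-10.5,-1.3,0,0.9],
    [0,0,0,-21,-1.8,0,0.9],
    [0,0,0,-31.5,-1.5,0,0.9],
    [0,0,0,-41.9,-0.3,0,0.9],
    [0,0,0,-52.3,1.7,0,0.9]
  ]
}}

```text
clock: 18.4
tcp_pos: [0.568, -0.1507, 0.0875]
orientation: [0.153, 3.135, 0.001]
contact_force: [3.2, 4.3, -9.6]
grip_width: 0.0243
gripper_force: 59.4
```

Run:
```python
from h import *
o=r.get_obs(); print(o["tcp_pos"].round(4),o["contact_force"].round(1),o["joints"].round(2)); p=o["tcp_pos"][:2]-[.5975,-.0193]; print(np.linalg.norm(p),np.degrees(np.arctan2(p[1],p[0])))
```

```text
[ 0.568  -0.1507  0.0875] [ 3.2  4.3 -9.6] [ 0.3   0.51 -0.19  1.88  0.14  0.76  1.51]
0.13469034844459396 -102.65827486575364
```

Turning well (22° done, radius 134.7 mm, low forces). Continue.

{"name": "servo_tool", "arguments": {
  "commands": [
    [0,0,0,-10.1,2.8,0,0.9],
    [0,0,0,-20,6.4,0,0.9],
    [0,0,0,-29.6,10.7,0,0.9],
    [0,0,0,-38.8,15.7,0,0.9],
    [0,0,0,-47.6,21.5,0,0.9]
  ]
}}

```text
clock: 18.82
tcp_pos: [0.5215, -0.1297, 0.0881]
orientation: [0.153, 3.133, 0.0]
contact_force: [4.5, 4.2, -9.6]
grip_width: 0.0244
gripper_force: 59.4
```

{"name": "servo_tool", "arguments": {
  "commands": [
    [0,0,0,-8.3,6.5,0,0.9],
    [0,0,0,-16.1,13.6,0,0.9],
    [0,0,0,-23.3,21.3,0,0.9],
    [0,0,0,-29.8,29.5,0,0.9],
    [0,0,0,-35.7,38.2,0,0.9]
  ]
}}

```text
clock: 19.23
tcp_pos: [0.4856, -0.0918, 0.088]
orientation: [0.154, 3.133, -0.001]
contact_force: [4.6, 1.5, -9.5]
grip_width: 0.0241
gripper_force: 59.4
```

{"name": "servo_tool", "arguments": {
  "commands": [
    [0,0,0,-5.3,9.1,0,0.9],
    [0,0,0,-9.7,18.6,0,0.9],
    [0,0,0,-13.4,28.5,0,0.9],
    [0,0,0,-16.3,38.6,0,0.9],
    [0,0,0,-18.5,48.9,0,0.9]
  ]
}}

```text
clock: 19.65
tcp_pos: [0.4666, -0.0427, 0.0876]
orientation: [0.154, 3.135, -0.001]
contact_force: [4.9, -0.7, -9.8]
grip_width: 0.0242
gripper_force: 59.4
```

{"name": "servo_tool", "arguments": {
  "commands": [
    [0,0,0,0,0,0,0.9],
    [0,0,0,0,0,0,0.9],
    [0,0,0,0,0,0,0.9]
  ]
}}

```text
clock: 19.9
tcp_pos: [0.4667, -0.0424, 0.0875]
orientation: [0.153, 3.136, 0.0]
contact_force: [5.2, 1.4, -8.9]
grip_width: 0.0239
gripper_force: 59.6
```

```bash
python3 - <<'E'
from h import *
o=r.get_obs(); print(o["tcp_pos"].round(4),o["contact_force"].round(1),o["joints"].round(2)); p=o["tcp_pos"][:2]-[.5975,-.0193]; print(np.linalg.norm(p),np.degrees(np.arctan2(p[1],p[0])))
E
python3 an.py w13;python3 m1.py w13 2>/dev/null; python3 m3.py w13 .064
```

```text
[ 0.4667 -0.0424  0.0875] [ 5.2  1.4 -8.9] [ 0.16  0.36 -0.23  2.15  0.14  0.64  1.3 ]
0.1328629893485874 -169.98835464058902
19.95 [ 0.4667 -0.0426  0.0874] 0.024218134812866665 tool y [0.098 0.995 0.   ]
ring out [0.527  0.0295] [0.0594 0.0661]
amber 159 [530.5 332.7] hole@ [0.5763 0.113  0.034 ] [0.459 0.014 0.033] [0.585 0.121 0.163]
  rect ((0.4594672918319702, 0.014324171468615532), (0.0012383329449221492, 0.0), -123.52506256103516) top [0.4595 0.0143 0.1624]
amber 17 [449.6 398.2] hole@ [0.6357 0.0519 0.034 ] [ 0.482 -0.003  0.047] [0.619 0.047 0.159]
bench 0.0002984461904120689 top 0.04632181804595034Traceback (most recent call last):
  File "m3.py", line 6, in <module>
    cs,_=cv2.findContours(am,cv2.RETR_EXTERNAL,cv2.CHAIN_APPROX_NONE); c=max(cs,key=cv2.contourArea)
                                                                         ~~~^^^^^^^^^^^^^^^^^^^^^^^^
ValueError: max() iterable argument is empty
```

Angle is ~89.3–89.8°; nudge 1 mm on and lower the plunger.

{"name": "servo_tool", "arguments": {
  "commands": [
    [0,0,0,-0.5,1,0,0.9],
    [0,0,0,-0.5,1,-4,0.9],
    [0,0,0,-0.5,1,-8,0.9],
    [0,0,0,-0.5,1,-12,0.9],
    [0,0,0,-0.5,1,-12,0.9]
  ]
}}

```text
clock: 20.37
tcp_pos: [0.4666, -0.042, 0.0752]
orientation: [0.154, 3.135, -0.0]
contact_force: [5.0, 0.7, -5.3]
grip_width: 0.024
gripper_force: 60.0
```

Run:
```python
from h import *
o=r.get_obs(); print(o["tcp_pos"].round(4),o["contact_force"].round(1)); p=o["tcp_pos"][:2]-[.5975,-.0193]; print(np.linalg.norm(p),np.degrees(np.arctan2(p[1],p[0])))
```

```text
[ 0.4666 -0.042   0.0752] [ 5.   0.7 -5.3]
0.13286031426235972 -170.17146206804014
```

Force is down to 5 N at the home height: the pin is in the hole. Release and withdraw.

{"name": "servo_tool", "arguments": {
  "commands": [
    [0,0,0,0,0,-0.5,0.9],
    [0,0,0,0,0,-0.5,0.45],
    [0,0,0,0,0,-0.5,0.45],
    [0,0,0,0,0,-0.5,0.45],
    [0,0,0,0,0,15,0.45]
  ]
}}

```text
clock: 20.78
tcp_pos: [0.4629, -0.0421, 0.0884]
orientation: [-0.154, -3.133, 0.001]
contact_force: [-0.8, -0.1, -0.8]
grip_width: 0.0469
gripper_force: 0.0
```

{"name": "servo_tool", "arguments": {
  "commands": [
    [0,0,0,0,0,35,0.45],
    [0,0,0,0,0,75,0.45],
    [0,0,0,0,-20,110,0.45],
    [0,0,0,0,-40,120,0.45],
    [0,0,0,0,-40,120,0.45]
  ]
}}

```text
clock: 21.2
tcp_pos: [0.4667, -0.086, 0.2137]
orientation: [0.161, 3.131, -0.004]
contact_force: [0.4, 0.1, -1.2]
grip_width: 0.0471
gripper_force: 0.0
```

```bash
python3 an.py w14; python3 m5.py w14 .095 .4655 -.0415; python3 m1.py w14 2>/dev/null;python3 m3.py w14 .064
python3 - <<'E'
from h import *
for n in("scene","side"):
    im,d,M,K,D=grab(n); C=cloud(d,M,K,D); hsv=cv2.cvtColor(im,cv2.COLOR_BGR2HSV); H,S,V=[hsv[...,i].astype(int) for i in range(3)]
    am=(H>8)&(H<28)&(S>110)&(C[...,2]>.01)&(C[...,2]<.1)&(C[...,0]>.35)&(C[...,0]<1)
    nl,lab,st,ce=cv2.connectedComponentsWithStats(am.astype(np.uint8))
    for i in range(1,nl):
        if st[i,4]>15: print(n,st[i,4],np.median(C[lab==i],0).round(3))
    cv2.imwrite(f"pics/{n}F.png",im)
    m=(im.max(2)<70)&(C[...,2]>.05)&(C[...,2]<.13)&(np.linalg.norm(C[...,:2]-[.4655,-.0415],axis=2)<.02)
    print("knob",m.sum(),np.percentile(C[m][:,2],98) if m.any() else "")
E
```

```text
21.25 [ 0.4656 -0.084   0.2117] 0.047010882936404264 tool y [ 0.102  0.995 -0.001]
[ 0.4649 -0.0422] [0.0243 0.0253] 0.09514341384133507
ring out [ 0.6635 -0.0673] [0.0665 0.0688]
ring out [ 0.5494 -0.0864] [0.0688 0.0697]
ring in [ 0.5491 -0.0863] [0.0627 0.0642]
ring out [0.5302 0.0274] [0.0691 0.0697]
ring in [0.5301 0.0273] [0.0626 0.0637]
amber 941 [ 64.2 140.8] hole@ [ 0.4008 -0.347   0.034 ] [ 0.389 -0.412  0.001] [ 0.413 -0.315  0.064]
  rect ((0.40099409222602844, -0.34061866998672485), (0.046015750616788864, 0.010444938205182552), 77.07825469970703) top [ 0.401  -0.338   0.0603]
amber 1123 [ 72.7 238. ] hole@ [ 0.5096 -0.374   0.034 ] [ 0.496 -0.406  0.012] [ 0.528 -0.339  0.064]
  rect ((0.5074513554573059, -0.3669244647026062), (0.04769259691238403, 0.011434098705649376), 76.53520965576172) top [ 0.5068 -0.364   0.0598]
amber 91 [500.7 252.6] hole@ [0.5761 0.1128 0.034 ] [0.568 0.105 0.033] [0.584 0.121 0.036]
amber 79 [275.5 306.8] hole@ [ 0.6197 -0.1521  0.034 ] [ 0.611 -0.16   0.033] [ 0.627 -0.144  0.037]
bench 0.0003557703829756287 top 0.04633058505904086
[ 0.4007 -0.339 ] [0.0104 0.0245] 0.06137752643782329
scene 27 [0.437 0.312 0.028]
scene 249 [ 0.403 -0.344  0.044]
scene 352 [0.652 0.039 0.063]
scene 3714 [ 0.415 -0.633  0.074]
scene 294 [ 0.51  -0.371  0.043]
knob 98 0.095738464777235
side 944 [ 0.384 -0.564  0.071]
side 133 [ 0.505 -0.363  0.042]
side 149 [ 0.399 -0.337  0.042]
side 275 [0.638 0.056 0.062]
side 133 [0.434 0.323 0.025]
knob 63 0.09546753948785541
```

View pics/sceneF.png

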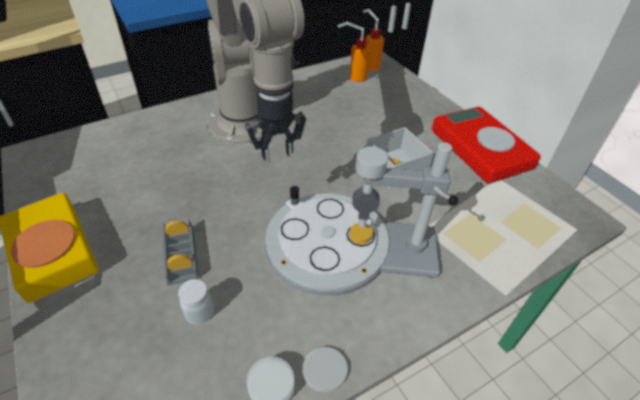

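The scene shows the disc under the foot at (360,234), the knob at (294,195) at its home height of 95 mm, the piece in the bin at (394,160), and the thin discs and jar in place.

```bash
python3 -c "
from bench import r
print(r.hand_in())"
```

```text
the job is handed in; nothing more can be done
None
```

I handed the job in at about 21 s on the robot's clock. By the final camera views, the broken piece is in the bin, the thick disc is in its seat under the durometer's foot, and the plunger is home. The thin discs, jar and durometer looked undisturbed; the hand-in itself returned no verdict.

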